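# Pack out a window reveal and hold the wedge

### The arm

A 6-joint arm with a two-finger parallel gripper is mounted at the origin on the work surface. World frame = base frame: x ahead of the robot, y to its left, z up, the work surface at z = 0. Lengths are in mm, angles in rad, forces in N, time in s.
With the tool pointing down it reaches from about 375 to 825 mm from the base axis. Payload 5.5 kg.
Tool frame: the origin (TCP) lies at the very end of the fingers, on their centre line; the grasp point (between the pads) lies 19 mm behind it; z points along the fingers, y is the line along which they close (so a half turn about z gives the same grasp; the last joint's range is limited). The gripper opens to 85 mm and grips with 20 to 120 N. Pads are 22 mm wide; open, the fingers measure 114 mm over their backs; the gripper's body (76 mm by 85 mm) begins 54 mm behind the grasp point. The pads swing forward as they close: fully open they stand 13 mm farther back than shut.
Start: joints at [1.219, 0.314, -0.047, 1.21, 0, 1.571], TCP at [206.749, 563.249, 231.299] pointing down, gripper open.
Joint ranges: [-2.67, 2.67], [-0.69, 1.73], [-1.03, 1.25], [-2.08, 2.16], [-1.42, 1.45], [-3.14, 3.14]. Speed limits (rad/s): [2.39, 2.39, 3.01, 3.14, 3.14, 3.14].

### API

Orientations are given as a unit quaternion [x, y, z, w].
In Python, from workcell import ctrl, eyes, workorder gives the robot as it stands.
- The arm moves only by the shell command python3 -m pendant 'ROWS' [FORCE]. ROWS is JSON, a list of rows, each a list of 5 numbers: the closure in counts, from 0 (fully open) to 255 (shut), then the shift along the tool's x, y, z normalised to -1 to 1, where 1 is 0.08 m, then the turn about the tool's z normalised to -1 to 1, where 1 is pi rad. A call has 1 to 8 rows; each row shifts and turns the commanded pose from where the row before left it, along the tool's axes as they then stand; what a row does not reach is not made up. A row lasts 1/8 s, in which the tool goes at most 62.5 mm and 10.7 degrees, less where a joint would pass 70% of its speed; a pose out of reach is approached as far as the arm can. A call with a number of a shift or a turn outside -1 to 1 is refused whole. A call with a gripper value outside its range is refused whole. The fingers move at their own pace and stop on an object; FORCE is the grip in N (left out, the last holds). Time passes only in rows, so rows that do not move let the fingers close. It gives the time, the measured TCP pose, the force, the opening and the grip force at its end, in the units of the state.
- ctrl.state(): the state, without advancing time (a new reading comes with each control period).
- eyes.camera(name): name is "scene" or "top" or "wrist"; returns the picture (420x560x3 uint8, red, green, blue); there is no depth.
- eyes.camera_info(name): a dict with "intrinsics" (3x3 intrinsics, pixels), "extrinsics" (4x4, takes a point from world to camera coordinates). Camera axes: x right, y down, z forward; pixel columns grow to the right and rows downward; lengths in mm; the calibration is good to about 2 mm. A picture is of the moment at which its call begins: read the wrist's pose just before it. camera_info takes no time and is no camera call; for the wrist camera it gives the pose at the moment of the call.
- workorder.job_done(): hands the job in; it is judged then, once.
The state is a dict: "t": time; "qpos": joint angles; "joint_velocities": joint speeds; "effort": joint torques, N m; "eef_pos": TCP position; "tcp_rot": TCP orientation; "ft_force": force on the tool from outside, world axes, zero at the start; "moment": the same for the moment, N m; "width": finger opening in mm; "gripper_force": force on a finger pad.
Only numpy, scipy, OpenCV 4.12 (cv2) and the standard library are available. Lean on these libraries where they do the work, as an engineer would, in place of code of your own. Each camera call takes 0.05 s, during which the arm holds its last target. There are 200 camera calls.

### The job

Pack out the gap between the fixed grey brick and the white window profile: stand as many of the flat packers from the rack upright on the board in the gap, side by side against the brick, as the gap needs (one or two), then take the wooden wedge and push it point down between the packers and the profile until you feel it jam, with its point more than 10 mm down in the gap. Finish while holding: keep the wedge gripped and pressed firmly down, so that it stays tight against both the packer and the profile without touching brick or board. Leave the cartridges, tape measure and cup standing where they are.

Things in the scene. Friction and masses are not known exactly. Their poses are not given: they have to be found in the camera images.
- reveal: fixed plywood board 20 mm thick, 262 (x) x 240 (y) mm, with a grey brick 102 (x) x 215 (y) x 65 (z) mm fixed on it. Origin at table level below the middle of the brick's gap face. That face is the plane x = 0; brick on the +x side, gap on the -x side, running along y. Brick top at z = 85 mm, gap floor (board top) at z = 20 mm
- brick_edge (a point): on the reveal: middle of the upper edge of the brick's gap face, 85 mm above the table
- profile: fixed white window-frame profile, 60 (x) x 225 (y) x 65 (z) mm, on the same board, axes parallel to the reveal's. Origin at the foot of the middle of its gap face (20 mm above the table); that face is its plane x = 0, its body on the -x side. Gap to the brick: 21 to 37 mm, different every time, 65 mm deep, open above and at both ends
- profile_edge (a point): on the profile: middle of the upper edge of its gap face, 85 mm above the table. Packers are 10 mm each; leaving 9 to 19.5 mm of the gap for the wedge works well. A packer in the gap stands 10 mm above the brick top: keep fingers clear of it when adding the next piece
- rack: fixed wooden rack 170 (x) x 68 (y) x 27 (z) mm, origin at the centre of its underside; three slots at x = -60, 0 and +60 mm hold the packers, whose thickness is along the rack's x
- packer0: flat grey rectangular packer, 10 thick (x) x 50 wide (y) x 75 tall (z) mm, 45 g; one of three alike. Origin at the centre of its underside. It starts standing upright in the rack, its lower 22 mm in a slot with 1 mm of play each way; the top is 80 mm above the table
- packer1: flat grey rectangular packer, 10 thick (x) x 50 wide (y) x 75 tall (z) mm, 45 g; one of three alike. Origin at the centre of its underside. It starts standing upright in the rack, its lower 22 mm in a slot with 1 mm of play each way; the top is 80 mm above the table
- packer2: flat grey rectangular packer, 10 thick (x) x 50 wide (y) x 75 tall (z) mm, 45 g; one of three alike. Origin at the centre of its underside. It starts standing upright in the rack, its lower 22 mm in a slot with 1 mm of play each way; the top is 80 mm above the table
- wedge: wooden wedge, 40 mm wide (y), 117 tall (z), about 70 g. Origin on the lower edge of its flat face, the upright plane x = 0; body on the -x side. 5 mm thick at the point, growing evenly to 21 at z = 64 mm (the -x face slopes 1 in 4), from there to z = 117 a straight head 21 thick to grip. Starts upright in the holder, point down, 5 mm above the table
- wedge_tip (a point): middle of the wedge's lower end (its point). In a space S mm wide the wedge jams with its point about 4 x (S - 5) mm below the upper edges. A downward push of about 15 N jams it well; it must press with more than 2.5 N on each side, so ease a stiffly held wedge sideways until both faces share the load
- wedge_head (a point): middle of the top face of the wedge's head
- holder: fixed dark wooden block 70 (x) x 90 (y) x 50 (z) mm with a stepped pocket in which the wedge stands with about 1 mm of play; origin at table level, 5 mm under the wedge's origin as it starts; same axes as the wedge
- cartridge_a: bystander: sealant cartridge standing, 50 mm diameter, 225 mm tall, origin at the centre of its underside
- cartridge_b: bystander: the same kind of cartridge
- tape: bystander: tape measure, 65 x 35 x 60 mm, origin at the centre of its underside
- plug_cup: bystander: open cup, 70 mm diameter, 65 mm tall, origin at the centre of its underside

How it is judged:
By the outcome, as a careful person would: the job done as asked, in the order asked, and still so for the second after the job is handed in, while the arm keeps its last pose, push and grip.
It also fails if it takes over 72 s, if anything falls off the work surface, if the arm or the gripper's body presses on something with over 40 N, if the wrist force passes 120 N, or if a joint passes its speed limit or range.

## Working session

There is one attempt and no reset: what is moved stays moved. The work goes in short steps, Python scripts to look and compute and a shell command to move; the robot and the scene stay as the last step left them, time stands still between calls to the robot, and variables do not carry over. Pictures are saved under pics/ and viewed, at most 10 in all, crops included, and the job is handed in when it is done.

```bash
mkdir -p pics; ls
python3 - <<'E'
from workcell import ctrl,eyes
import cv2,numpy as np
s=ctrl.state();print(s)
for n in("scene","top","wrist"):
    i=eyes.camera_info(n);print(n,np.round(i["intrinsics"],1).tolist(),np.round(i["extrinsics"],4).tolist())
    im=eyes.camera(n);cv2.imwrite(f"pics/{n}0.png",im[:,:,::-1])
E
```

```text
pics
{'t': 0.0, 'qpos': array([ 1.21900511e+00,  3.14226854e-01, -4.80976033e-02,  1.21018563e+00,
       -3.77636612e-06,  1.57081058e+00]), 'joint_velocities': array([-0.00010687,  0.00021849,  0.00133434, -0.00232214,  0.00123268,
       -0.00040748]), 'effort': array([-1.16237352e-03, -5.39590609e+01,  3.39749086e+01,  1.88791193e-02,
        4.87407942e-05,  1.69076699e-06]), 'eef_pos': array([206.54817394, 562.70637681, 230.42593901]), 'tcp_rot': array([ 1.74996949e-01,  9.84568603e-01, -8.43991919e-04, -1.48080709e-04]), 'ft_force': array([ 1.04631375,  0.68464694, -0.48542911]), 'moment': array([-0.01435691,  0.00164647, -0.0182665 ]), 'gripper_force': 0.0, 'width': 85.36508463570348}
scene [[477.7, 0.0, 274.7], [0.0, 477.7, 210.2], [0.0, 0.0, 1.0]] [[0.3585, 0.9334, 0.0175, -190.5289], [0.602, -0.2168, -0.7685, -247.8966], [-0.7135, 0.286, -0.6396, 1516.4869], [0.0, 0.0, 0.0, 1.0]]
top [[430.4, 0.0, 285.7], [0.0, 430.4, 204.9], [0.0, 0.0, 1.0]] [[-0.0178, -0.9998, -0.0116, 11.857], [-0.9837, 0.0196, -0.179, 537.1046], [0.1792, 0.0083, -0.9838, 1040.1241], [0.0, 0.0, 0.0, 1.0]]
wrist [[342.2, 0.0, 278.9], [0.0, 342.2, 207.6], [0.0, 0.0, 1.0]] [[0.3448, 0.9387, -0.0016, -599.4588], [0.8912, -0.3269, 0.3146, -40.927], [0.2948, -0.1099, -0.9492, 381.5643], [0.0, 0.0, 0.0, 1.0]]
```

View pics/top0.png

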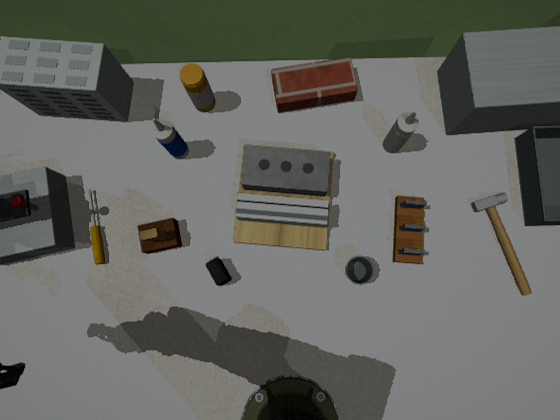

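View pics/scene0.png

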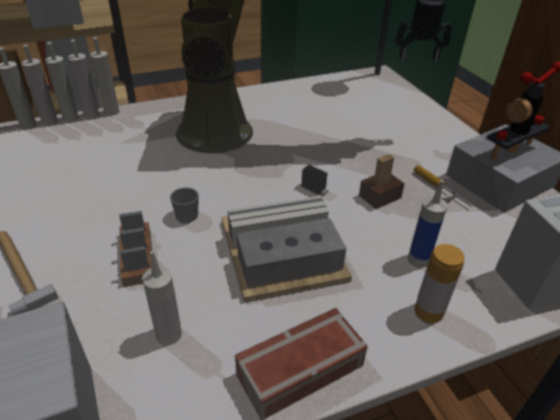

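```bash
cat > h.py <<'E'
from workcell import ctrl,eyes
import cv2,numpy as np,json,os
from scipy.spatial.transform import Rotation as R
def info(n):
    i=eyes.camera_info(n);return np.array(i["intrinsics"],float),np.array(i["extrinsics"],float)
def ray(K,E,p):
    d=np.linalg.solve(K,[*p,1.]);return -E[:3,:3].T@E[:3,3],E[:3,:3].T@d
def atz(K,E,p,z):
    c,d=ray(K,E,p);return c+d*(z-c[2])/d[2]
def proj(K,E,X):
    q=K@(E[:3,:3]@np.array(X,float)+E[:3,3]);return q[:2]/q[2]
def tri(vs):  # [(K,E,p),...]
    A=np.zeros((3,3));b=np.zeros(3)
    for v in vs:
        c,d=ray(*v);d/=np.linalg.norm(d);M=np.eye(3)-np.outer(d,d);A+=M;b+=M@c
    return np.linalg.solve(A,b)
def snap(name,cam="wrist"):
    K,E=info(cam);im=eyes.camera(cam)[:,:,::-1].copy()
    cv2.imwrite(f"pics/{name}.png",im);np.savez(f"pics/{name}.npz",K=K,E=E);return im
def load(name):
    d=np.load(f"pics/{name}.npz");return d["K"],d["E"]
def crop(name,x,y,w,h,f):
    im=cv2.imread(f"pics/{name}.png")[y:y+h,x:x+w];return cv2.resize(im,None,fx=f,fy=f,interpolation=cv2.INTER_CUBIC)
def yaw(s=None):  # world angle of tool y axis
    m=R.from_quat((s or ctrl.state())["tcp_rot"]).as_matrix();return np.arctan2(m[1,1],m[0,1])
def to(x,y,z,yw,s=None):
    """remaining move in units: shift (tool axes now) and turn (about tool z)"""
    s=s or ctrl.state();m=R.from_quat(s["tcp_rot"]).as_matrix()
    d=m.T@(np.array([x,y,z])-s["eef_pos"])/80
    dy=(yw-yaw(s)+np.pi/2)%np.pi-np.pi/2
    print("pos",np.round(s["eef_pos"],1),"yaw",round(np.degrees(yaw(s)),2),"shift",np.round(d,3),"turn",round(-dy/np.pi,4),"t",round(s["t"],2))
E
python3 - <<'E'
from h import *
K,E=info("top")
for n,p,z in[("brickL",(241,190),85),("brickR",(327,194),85),("profL",(238,196),85),("profR",(327,206),85),("rack",(408,230),27),("p_a",(413,204),80),("p_b",(413,228),80),("p_c",(412,252),80),("wedge",(157,234),122),("hold",(159,236),50)]:
    print(n,np.round(atz(K,E,p,z)))
K,E=info("wrist");m=R.from_quat(ctrl.state()["tcp_rot"]).as_matrix();s=ctrl.state()
print("cam in tool",m.T@(-E[:3,:3].T@E[:3,3]-s["eef_pos"]),(E[:3,:3]@m).round(3).tolist())
to(455,20,330,np.radians(90))
E
```

```text
brickL [570. 111.  85.]
brickR [ 556. -100.   85.]
profL [555. 118.  85.]
profR [526. -99.  85.]
rack [ 470. -308.   27.]
p_a [ 528. -310.   80.]
p_b [ 468. -306.   80.]
p_c [ 411. -299.   80.]
wedge [461. 303. 122.]
hold [464. 320.  50.]
cam in tool [  81.01789005    0.37972912 -143.60046468] [[-0.0, 1.0, 0.0], [-0.949, -0.0, -0.315], [-0.315, -0.0, 0.949]]
pos [206.6 562.8 230.6] yaw 69.84 shift [-5.253 -5.302 -1.235] turn -0.112 t 0.15
```

```bash
python3 -m pendant '[[0,-0.52,-0.23,-0.05,0],[0,-0.52,-0.23,-0.05,0],[0,-0.52,-0.23,-0.05,0],[0,-0.52,-0.23,-0.05,0],[0,-0.52,-0.23,-0.05,0],[0,-0.52,-0.23,-0.05,0],[0,-0.52,-0.23,-0.05,0],[0,-0.52,-0.23,-0.05,0]]' 30 | tail -3;  python3 -m pendant '[[0,0,0,0,-0.056],[0,0,0,0,-0.056],[0,0,0,0,0]]' | tail -3
python3 - <<'E'
from h import *
snap("w1");to(470,310,260,np.pi/2)
E
python3 -m pendant '[[0,0,-0.6,0,0],[0,0,-0.4,0,0],[0,0,0,0,0]]' | tail -1
python3 - <<'E'
from h import *
snap("w2");to(520,0,290,np.pi/2)
cv2.imwrite("pics/w12.png",np.hstack([cv2.resize(cv2.imread(f"pics/w{i}.png"),(400,300)) for i in(1,2)]))
E
```

```text
ft_force: [0.5, 0.4, -0.3]
width: 85.5
gripper_force: 0.0
ft_force: [-0.7, 0.1, 0.4]
width: 85.7
gripper_force: 0.0
pos [468.3 310.2 263.1] yaw 89.81 shift [-0.021 -0.003  0.038] turn -0.0011 t 1.57
gripper_force: 0.0
pos [468.4 230.  263.5] yaw 89.81 shift [-0.654 -2.873 -0.333] turn -0.0011 t 2.0
```

View pics/w12.png

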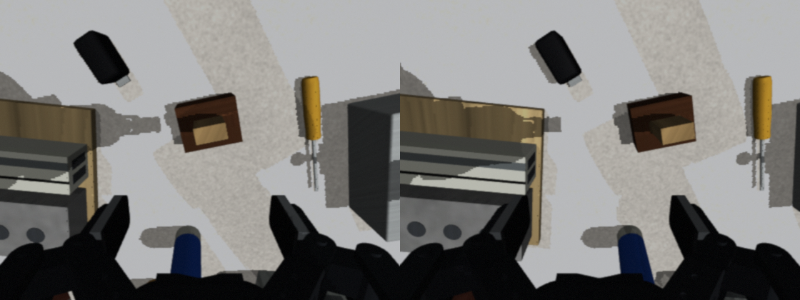

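```bash
python3 -m pendant '[[0,-0.2,-0.7,0,0],[0,-0.2,-0.7,0,0],[0,-0.2,-0.7,0,0],[0,-0.2,-0.6,0,0],[0,0,0,0,0],[0,0,0,0,0]]'|tail -1
python3 - <<'E'
from h import *
snap("g1");to(470,-5,263,np.pi/2)
E
python3 -m pendant '[[0,0.5,0,0,0],[0,0.3,0,0,0],[0,0,0,0,0],[0,0,0,0,0]]' | tail -1
python3 - <<'E'
from h import *
snap("g2")
E
python3 -m pendant '[[0,0,-0.7,0,0],[0,0,-0.7,0,0],[0,0,-0.7,0,0],[0,0,-0.7,0,0],[0,0,-0.7,0,0],[0,0,0,0,0],[0,0,0,0,0]]'|tail -1
python3 - <<'E'
from h import *
snap("r1");to(470,-300,263,np.pi/2)
E
python3 -m pendant '[[0,0,-0.6,0,0],[0,0,-0.4,0,0],[0,0,0,0,0],[0,0,0,0,0]]' | tail -1
python3 - <<'E'
from h import *
snap("r2");to(470,-300,263,np.pi/2)
cv2.imwrite("pics/c1.png",np.hstack([crop("w1",235,110,120,120,3.3),crop("w2",310,110,120,120,3.3)]))
a=np.hstack([cv2.imread("pics/g1.png"),cv2.imread("pics/g2.png")]);b=np.hstack([cv2.imread("pics/r1.png"),cv2.imread("pics/r2.png")])
cv2.imwrite("pics/c2.png",cv2.resize(np.vstack([a,b]),(800,600)))
E
```

```text
gripper_force: 0.0
pos [532.4  15.7 263.1] yaw 90.05 shift [ 0.78  -0.258  0.002] turn 0.0003 t 2.8
gripper_force: 0.0
gripper_force: 0.0
pos [ 468.8 -264.9  263. ] yaw 90.04 shift [-0.015 -0.439 -0.   ] turn 0.0002 t 4.28
gripper_force: 0.0
pos [ 468.8 -344.   263.4] yaw 90.11 shift [-0.016  0.55   0.005] turn 0.0006 t 4.83
```

View pics/c2.png

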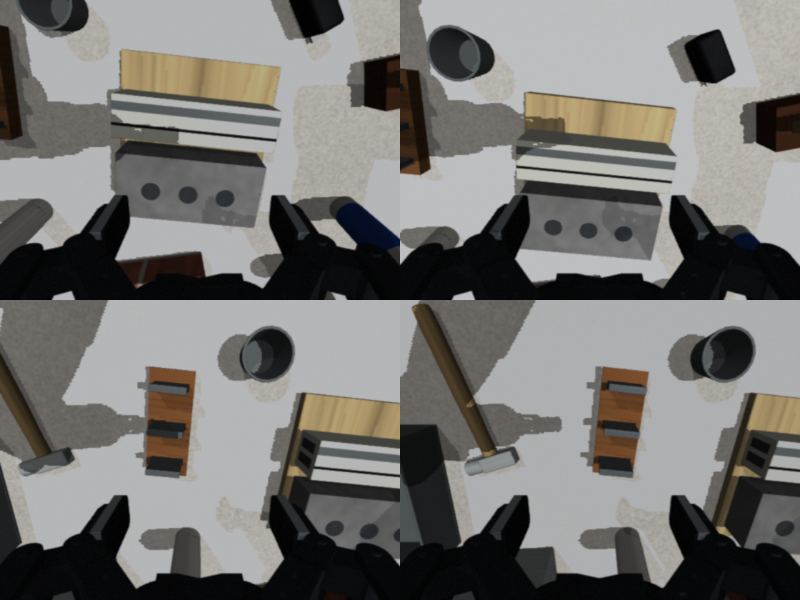

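View pics/c1.png

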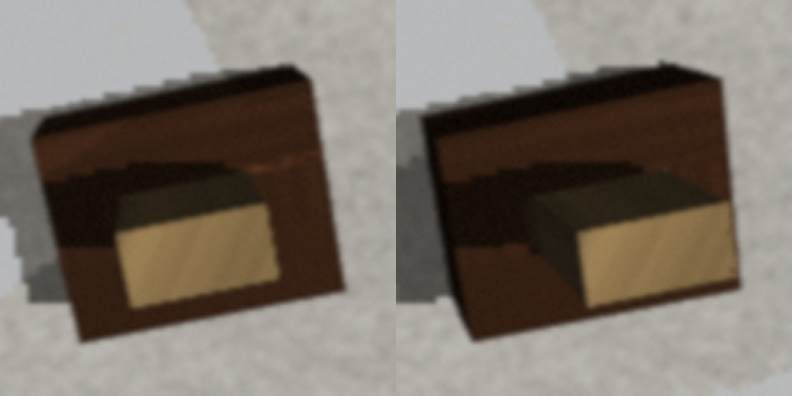

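Run:
```python
from h import *
cv2.imwrite("pics/c3.png",np.vstack([crop("g1",145,170,250,90,3.2),crop("g2",155,225,250,90,3.2)]))
cv2.imwrite("pics/c4.png",np.hstack([crop("r1",195,90,95,160,3.7),crop("r2",265,90,95,160,3.7)]))
a=[(115,233),(267,203),(279,276),(131,307)];b=[(182,232),(332,201),(343,277),(191,307)]
W1=load("w1");W2=load("w2")
P=[]
for p,q in zip(a,b):
    P.append(tri([(*W1,np.array(p)/3.3+[235,110]),(*W2,np.array(q)/3.3+[310,110])]))
P=np.array(P);print(P.round(1),P.mean(0))
for p in [(35,138),(310,80),(344,290),(81,340)]: print(atz(*W1,np.array(p)/3.3+[235,110],50).round(1))
```

```text
[[457.3 302.8 123. ]
 [450.3 342.2 118.8]
 [469.  345.4 123.9]
 [477.6 306.8 122.5]] [463.56232694 324.29211998 122.05266232]
[444.3 275.8  50. ]
[426.5 361.9  50. ]
[494.6 376.   50. ]
[511.9 289.   50. ]
```

View pics/c3.png

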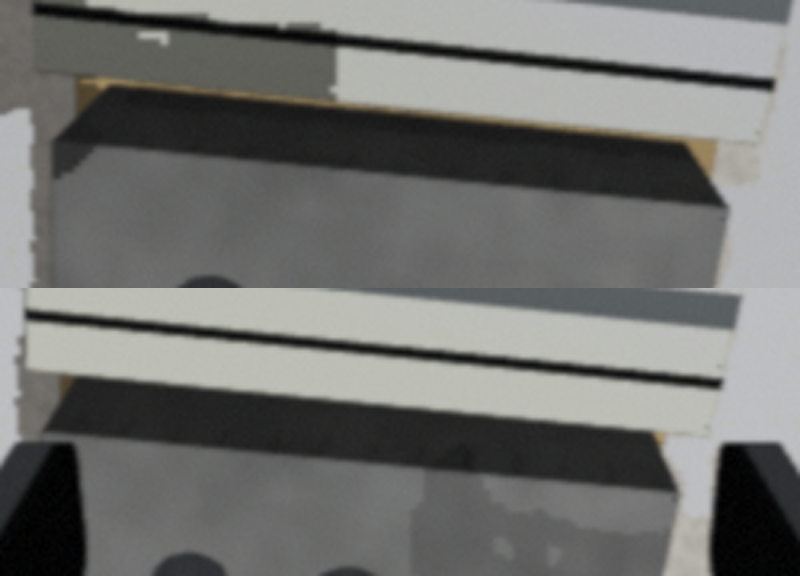

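View pics/c4.png

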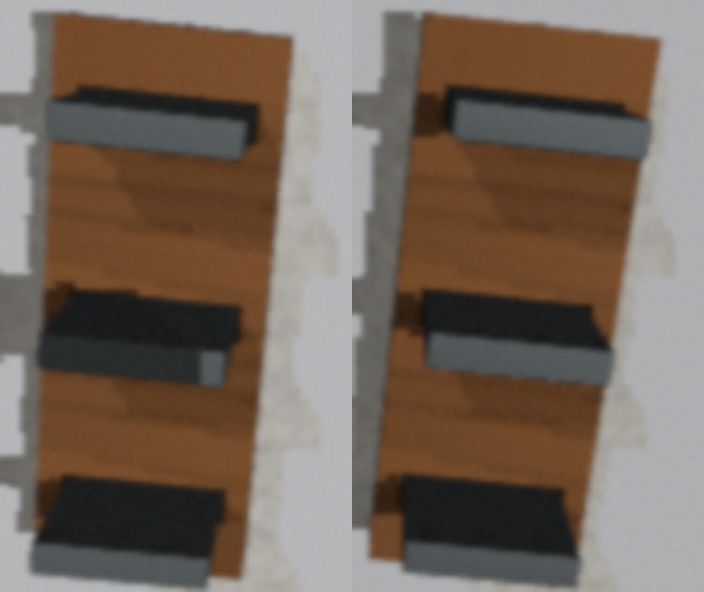

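Run:
```python
from h import *
G1=load("g1");G2=load("g2");R1=load("r1");R2=load("r2")
g1=lambda p:np.array(p)/3.2+[145,170]
g2=lambda p:np.array(p)/3.2+[155,225]
L=dict(pl=((35,73),(27,82)),pr=((757,142),(710,148)),bl=((55,140),(43,143)),br=((727,207),(678,205)))
Z={}
for k,(a,b) in L.items():
    u=atz(*G1,g1(a),85);v=atz(*G2,g2(b),85);Z[k]=(u+v)/2
    print(k,u.round(1),v.round(1),tri([(*G1,g1(a)),(*G2,g2(b))]).round(1))
d=Z["br"]-Z["bl"];e=Z["pr"]-Z["pl"]
for v in(d,e):print("len",np.linalg.norm(v),"ang",np.degrees(np.arctan2(v[1],v[0])))
u=(d/np.linalg.norm(d)+e/np.linalg.norm(e));u/=np.linalg.norm(u);n=np.array([-u[1],u[0],0]);n*=np.sign(n[0])
bm=(Z["bl"]+Z["br"])/2;pm=(Z["pl"]+Z["pr"])/2
print("gap",n@(bm-pm),"n",n,"u",u,"brickmid",bm,"profmid",pm)
A={"A":([(50,100),(250,120),(241,158),(50,138)],[(456,100),(650,119),(644,158),(454,137)]),
"B":([(41,338),(228,350),(224,385),(40,368)],[(430,332),(611,347),(607,383),(429,367)]),
"C":([(33,540),(211,555),(207,587),(31,574)],[(407,541),(578,555),(577,586),(405,572)])}
for k,(a,b) in A.items():
    P=np.array([tri([(*R1,np.array(p)/3.7+[195,90]),(*R2,(np.array(q)-[351.5,0])/3.7+[265,90])]) for p,q in zip(a,b)])
    Q=np.array([[(atz(*R1,np.array(p)/3.7+[195,90],80)+atz(*R2,(np.array(q)-[351.5,0])/3.7+[265,90],80))/2] for p,q in zip(a,b)])[:,0]
    w=(Q[1]-Q[0]+Q[2]-Q[3])/2
    print(k,P.mean(0).round(1),Q.mean(0).round(1),np.linalg.norm(w),np.degrees(np.arctan2(w[1],w[0])))
```

```text
pl [ 542.9 -104.2   85. ] [ 542.5 -103.7   85. ] [ 543.4 -104.6   83.3]
pr [565.5 118.2  85. ] [566.3 119.5  85. ] [564.4 117.8  88.3]
bl [ 564.6 -100.4   85. ] [ 564.7 -100.7   85. ] [ 564.5 -100.5   85.2]
br [587.4 110.7  85. ] [587.8 110.7  85. ] [586.4 110.   87.4]
len 212.52792144986097 ang 83.79283119504764
len 223.97887847089424 ang 84.07043645453804
gap 21.94870495315018 n [ 0.99439646 -0.10571507 -0.        ] u [0.10571507 0.99439646 0.        ] brickmid [576.11020338   5.07067463  85.        ] profmid [554.2922679    7.46415648  85.        ]
A [ 415.1 -305.9   77.4] [ 414.9 -306.    80. ] 48.983527558750374 84.26060631662506
B [ 475.2 -312.1   77.9] [ 474.7 -312.2   80. ] 48.7718315112773 85.14269313730907
C [ 534.6 -318.2   79.1] [ 534.2 -318.3   80. ] 49.133840171356034 84.98235098779821
```

```bash
python3 -m pendant '[[0,-0.078,0.4,0,0.029],[0,0,0,0.65,0],[0,0,0,0.65,0],[0,0,0,0.4,0],[0,0,0,0,0],[0,0,0,0,0]]' 40|tail -1
python3 - <<'E'
from h import *
to(475,-312.2,71,np.radians(84.8));s=ctrl.state();print(s["width"]);snap("p1")
K,E=load("p1")
for z in(80,):
    print(proj(K,E,[475,-312.2,z]))
E
```

```text
gripper_force: 0.0
pos [ 475.7 -313.5  128.9] yaw 84.84 shift [0.011 0.015 0.724] turn 0.0002 t 5.58
85.45607097316476
[280.29458496 232.92441271]
```

```bash
python3 -m pendant '[[0,0.01,0.015,0.36,0],[0,0,0,0.364,0],[0,0,0,0,0],[110,0,0,0,0],[160,0,0,0,0],[200,0,0,0,0],[200,0,0,0,0],[200,0,0,0,0]]' 40
python3 - <<'E'
from h import *
to(475,-312.2,71,np.radians(84.8))
E
```

```text
t: 6.62
eef_pos: [475.6, -313.3, 71.6]
tcp_rot: [0.046, 0.999, -0.001, 0.002]
ft_force: [-1.5, -0.9, 6.6]
width: 47.6
gripper_force: 40.2
pos [ 475.6 -313.3   71.6] yaw 84.78 shift [0.008 0.013 0.007] turn -0.0001 t 6.62
```

```bash
python3 -m pendant '[[200,0,0,-0.2,0],[200,0,0,-0.6,0],[200,0,0,-0.7,0],[200,0,0,-0.2,0],[200,0,0,0,0]]'
python3 - <<'E'
from h import *
to(566,6.1,190,np.radians(84)); snap("p2")
K,E=load("p2");s=ctrl.state();print(proj(K,E,s["eef_pos"]),proj(K,E,s["eef_pos"]-[0,0,66]))
cv2.imwrite("pics/p2c.png",crop("p2",140,100,280,210,2.8))
E
```

```text
t: 7.25
eef_pos: [474.9, -312.9, 207.4]
tcp_rot: [0.046, 0.999, -0.001, 0.002]
ft_force: [-0.0, 0.2, -0.9]
width: 47.9
gripper_force: 41.8
pos [ 474.9 -312.9  207.4] yaw 84.78 shift [-0.771  4.075  0.213] turn 0.0043 t 7.25
[279.23262772 270.85623165] [279.28862319 221.54975788]
```

View pics/p2c.png

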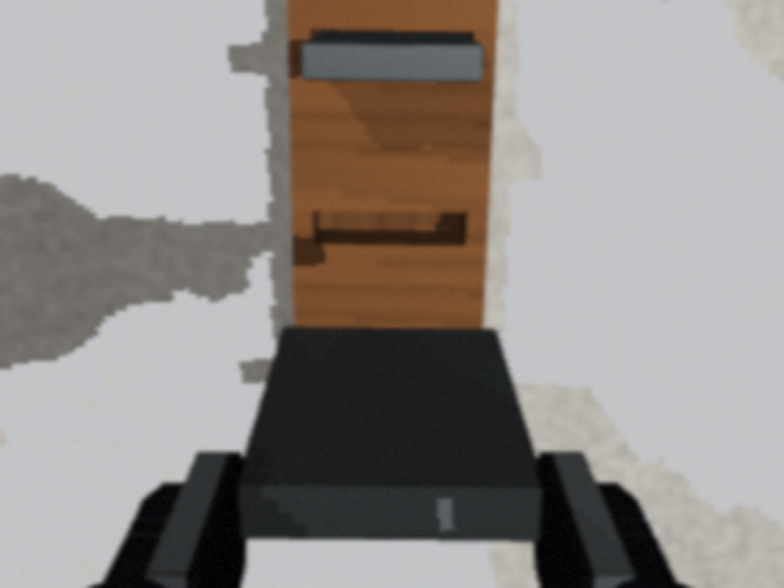

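Run:
```python
from h import *
K,E=load("p2");s=ctrl.state();m=R.from_quat(s["tcp_rot"]).as_matrix()
for l,r,y in((282,498,328),(243,538,485)):
    a,b=[np.array([x,y])/2.8+[140,100] for x in(l,r)];dep=K[0,0]*50/(b-a)[0]
    c,d=ray(K,E,(a+b)/2);X=c+d*dep;print((m.T@(X-s["eef_pos"])).round(1))
c,d=ray(K,E,np.array([390,538])/2.8+[140,100]);q=m.T@(c-s["eef_pos"]);v=m.T@d
print("far top edge at tool z=-9",(q+v*(-9-q[2])/v[2]).round(1))
to(566,6.1,190,np.radians(84))
```

```text
[ 4.1  0.  63.2]
[-0.7  0.1 -1. ]
far top edge at tool z=-9 [-6.  0. -9.]
pos [ 474.  -312.3  205.5] yaw 84.79 shift [-0.783  4.068  0.193] turn 0.0044 t 7.3
```

```bash
python3 -m pendant '[[200,-0.109,0.581,0.018,0],[200,-0.109,0.581,0.018,0],[200,-0.109,0.581,0.018,0],[200,-0.109,0.581,0.018,0],[200,-0.109,0.581,0.018,0],[200,-0.109,0.581,0.018,0],[200,-0.109,0.581,0.018,0.0044],[200,0,0,0,0]]'
python3 -m pendant '[[200,0,0,0,0],[200,0,0,0,0]]' >/dev/null
python3 - <<'E'
from h import *
to(564.5,6.2,108,np.radians(84));snap("p3")
E
```

```text
t: 8.3
eef_pos: [563.5, 8.9, 192.8]
tcp_rot: [0.05, 0.999, 0.0, -0.002]
ft_force: [-0.2, -0.3, 0.6]
width: 47.9
gripper_force: 41.8
pos [563.6   5.1 194.5] yaw 83.91 shift [-0.011  0.015  1.082] turn -0.0005 t 8.55
```

```bash
python3 -m pendant '[[200,-0.011,0.015,0.3,0],[200,0,0,0.3,0],[200,0,0,0.15,0],[200,0,0,0,0]]'
python3 -m pendant '[[200,0,0,0.2,0],[200,0,0,0.2,0],[200,0,0,0,0]]'
```

```text
t: 9.1
eef_pos: [564.7, 6.6, 134.7]
tcp_rot: [0.053, 0.999, -0.0, -0.001]
ft_force: [-0.6, 0.3, -0.3]
width: 47.7
gripper_force: 41.8
t: 9.48
eef_pos: [564.0, 7.2, 101.5]
tcp_rot: [0.052, 0.999, -0.0, -0.002]
ft_force: [0.2, 0.3, -0.5]
width: 48.3
gripper_force: 41.8
```

```bash
python3 -m pendant '[[200,0,0,0.12,0],[200,0,0,0.02,0],[200,0,0,0,0]]'; python3 -m pendant '[[200,0,0,0.03,0],[200,0,0,0,0]]'
```

```text
t: 9.85
eef_pos: [565.4, 7.2, 92.1]
tcp_rot: [0.052, 0.999, -0.0, -0.0]
ft_force: [0.4, -0.5, -0.8]
width: 48.0
gripper_force: 41.8
t: 10.1
eef_pos: [565.4, 7.2, 89.7]
tcp_rot: [0.052, 0.999, 0.0, 0.0]
ft_force: [-0.3, 0.2, -0.6]
width: 47.8
gripper_force: 41.8
```

```bash
python3 -m pendant '[[200,0,0,0.02,0],[200,0,0,0,0]]'|grep -E "eef|ft"; python3 -m pendant '[[200,0,0,0.015,0],[200,0,0,0,0]]'|grep -E "eef|ft"; python3 -m pendant '[[200,0,0,0.01,0],[200,0,0,0,0]]'|grep -E "eef|ft"
```

```text
eef_pos: [565.3, 7.2, 88.0]
ft_force: [-0.4, -0.4, 0.1]
eef_pos: [565.3, 7.2, 86.8]
ft_force: [-0.3, 0.4, -0.3]
eef_pos: [565.9, 7.1, 86.6]
ft_force: [-1.0, -0.1, 4.5]
```

Floor contact. Now press toward the brick.

```bash
python3 -m pendant '[[200,-0.025,0,0,0],[200,0,0,0,0]]'|grep -E "eef|ft"; python3 -m pendant '[[200,-0.025,0,0,0],[200,0,0,0,0]]'|grep -E "eef|ft"; python3 -m pendant '[[200,-0.02,0,0,0],[200,0,0,0,0]]'|grep -E "eef|ft"
```

```text
eef_pos: [567.9, 6.9, 86.6]
ft_force: [-1.2, -0.2, 4.9]
eef_pos: [569.9, 6.7, 86.7]
ft_force: [-0.4, -1.0, 6.5]
eef_pos: [571.3, 6.6, 86.6]
ft_force: [-1.0, -0.8, 5.9]
```

```bash
for i in 1; do python3 -m pendant '[[200,-0.02,0,0,0],[200,0,0,0,0]]'|grep -E "eef|ft"; done; python3 -m pendant '[[200,-0.015,0,0,0],[200,0,0,0,0]]'|grep -E "eef|ft"
```

```text
eef_pos: [572.1, 6.4, 86.6]
ft_force: [-3.9, -0.3, 7.7]
eef_pos: [572.2, 6.4, 86.5]
ft_force: [-6.2, 0.2, 10.4]
```

```bash
python3 -m pendant '[[120,0.01,0,-0.02,0],[60,0,0,0,0],[0,0,0,0,0],[0,0,0,0,0],[0,0,0,-0.3,0],[0,0,0,-0.6,0],[0,0,0,-0.6,0],[0,0,0,0,0]]'|grep -E "eef|ft|width"
python3 -m pendant '[[0,0.3,0,-0.2,0],[0,0.2,0,0,0],[0,0,0,0,0],[0,0,0,0,0]]'|grep -E "eef|width"
python3 - <<'E'
from h import *
snap("p4");K,E=load("p4")
P=proj(K,E,[571,6,90]);print(P)
cv2.imwrite("pics/p4c.png",crop("p4",max(0,int(P[0])-130),max(0,int(P[1])-80),260,190,3))
to(463.6,324.3,200,np.radians(101))
E
```

```text
eef_pos: [576.0, 6.5, 212.1]
ft_force: [0.3, 0.1, -0.7]
width: 85.3
eef_pos: [533.3, 10.6, 223.0]
width: 85.6
[277.77108519 237.16363027]
pos [533.4  10.6 223. ] yaw 83.99 shift [1.278 3.809 0.288] turn -0.0945 t 13.65
```

View pics/p4c.png

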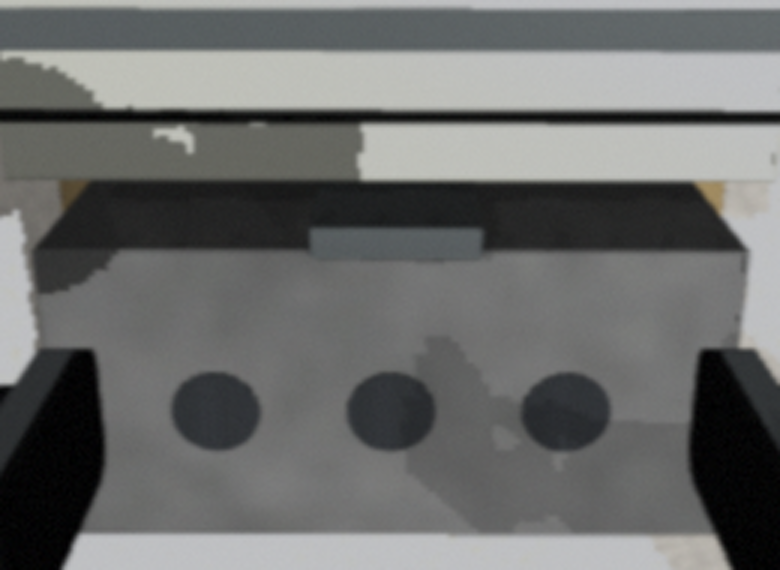

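Run:
```python
from h import *
K,E=load("p4");f=lambda x,y:np.array([x,y])/3+[147,157]
n=np.array([.9944,-.1057,0])
pk=atz(K,E,f(397,228),95);pf=atz(K,E,f(397,261),95);b=atz(K,E,f(397,248),85);p=atz(K,E,f(397,181),85)
print(pk.round(1),pf.round(1),b.round(1),p.round(1),"S",n@(pk-p),"gap",n@(b-p),n@(pf-pk))
```

```text
[565.2   8.   95. ] [575.4   6.9  95. ] [575.7   6.9  85. ] [554.6   9.1  85. ] S 10.648766886277635 gap 21.243902288746753 10.293100171688508
```

```bash
python3 -m pendant '[[0,0.183,0.544,0,0],[0,0.183,0.544,0,0],[0,0.183,0.544,0,0],[0,0.183,0.544,0,0],[0,0.183,0.544,0,0],[0,0.183,0.544,0,0],[0,0.18,0.544,0.1,-0.048],[0,0,0,0.2,-0.049]]'|grep -E "eef"
python3 -m pendant '[[0,0,0,0,0],[0,0,0,0,0]]'|grep -E "eef"
python3 - <<'E'
from h import *
to(463.6,324.3,75,np.radians(101.4));snap("w3")
K,E=load("w3");print(proj(K,E,[463.6,324.3,122]))
im=cv2.imread("pics/w3.png")
hsv=cv2.cvtColor(im,cv2.COLOR_BGR2HSV)
m=((hsv[...,0]>10)&(hsv[...,0]<25)&(hsv[...,1]>60)&(hsv[...,2]>110)).astype(np.uint8)
n,l,st,c=cv2.connectedComponentsWithStats(m)
for i in np.argsort(-st[1:,4])[:4]+1: print(st[i],c[i],cv2.minAreaRect(np.argwhere(l==i)[:,::-1].astype(np.float32)))
E
```

```text
eef_pos: [463.5, 327.8, 199.2]
eef_pos: [463.8, 324.0, 199.8]
pos [463.8 324.  199.8] yaw 101.27 shift [1.00e-03 4.00e-03 1.56e+00] turn -0.0007 t 14.9
[278.7842597  217.68432124]
[ 435  151   30   99 1638] [449.45970696 197.72771673] ((448.630859375, 199.79461669921875), (19.185365676879883, 100.47594451904297), 8.530765533447266)
[  42  206   33  134 1626] [ 58.98339483 274.97847478] ((53.25109100341797, 271.8668212890625), (25.57367706298828, 136.0625457763672), 7.594644546508789)
[251 204  56  28 412] [284.39805825 223.83495146] ((278.5112609863281, 217.82716369628906), (26.08794593811035, 55.828887939453125), 88.02507019042969)
[431 247   1   1   1] [431. 247.] ((431.0, 247.0), (0.0, 0.0), 0.0)
```

```bash
python3 -m pendant '[[0,0,0,0.5,0],[0,0,0,0.5,0],[0,0,0,0.35,0],[0,0,0,0.21,0],[0,0,0,0,0],[100,0,0,0,0],[180,0,0,0,0],[220,0,0,0,0]]' 100|grep -E "eef|ft|width|grip"
python3 -m pendant '[[220,0,0,0,0],[220,0,0,0,0],[220,0,0,0,0]]'|grep -E "eef|ft|width|grip"
```

```text
eef_pos: [464.2, 324.9, 76.2]
ft_force: [-0.0, -0.7, 3.2]
width: 38.9
gripper_force: 99.7
eef_pos: [464.1, 324.8, 76.1]
ft_force: [-0.4, -0.3, 6.6]
width: 39.0
gripper_force: 99.6
```

```bash
python3 -m pendant '[[220,0,0,-0.2,0],[220,0,0,-0.4,0],[220,0,0,-0.5,0],[220,0,0,-0.5,0],[220,0,0,-0.2,0],[220,0,0,0,0],[220,0,0,0,0]]'|grep -E "eef|ft|width|grip"
python3 - <<'E'
from h import *
snap("w4");K,E=load("w4");s=ctrl.state();print(s["eef_pos"])
cv2.imwrite("pics/w4c.png",crop("w4",180,60,200,220,2.7))
to(560.2,8.5,185,np.radians(84))
E
```

```text
eef_pos: [462.6, 323.7, 217.2]
ft_force: [0.5, 0.7, -1.4]
width: 39.3
gripper_force: 100.4
[462.40606452 323.62204468 217.00383398]
pos [462.4 323.6 217. ] yaw 101.46 shift [-0.417 -4.103  0.404] turn 0.097 t 17.25
```

View pics/w4c.png

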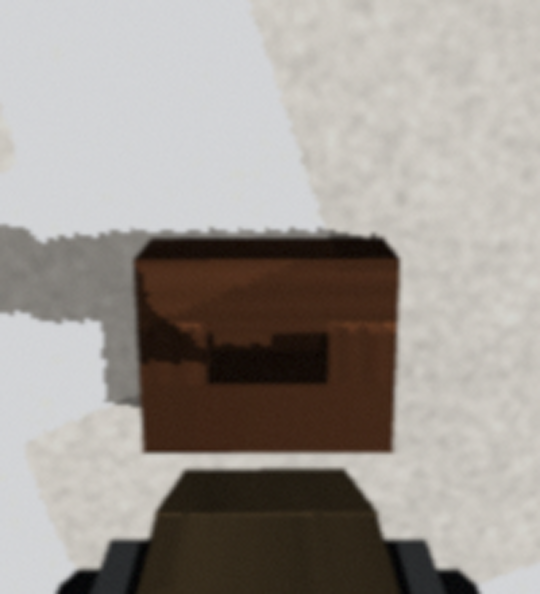

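Run:
```python
from h import *
K,E=load("w4");s=ctrl.state();m=R.from_quat(s["tcp_rot"]).as_matrix();o=s["eef_pos"]
for x,y,zs in((267.5,513,(4,6,8)),(264.5,470,(66,68,70,72))):
    c,d=ray(K,E,np.array([x,y])/2.7+[180,60]);q=m.T@(c-o);v=m.T@d
    for z in zs:print(z,(q+v*(z-q[2])/v[2]).round(1))
```

```text
4 [10.4  0.5  4. ]
6 [9.5 0.5 6. ]
8 [8.5 0.5 8. ]
66 [-7.4 -0.2 66. ]
68 [-8.3 -0.2 68. ]
70 [-9.1 -0.2 70. ]
72 [-10.   -0.2  72. ]
```

```bash
python3 -m pendant '[[220,-0.04,-0.581,0,0],[220,-0.04,-0.581,0,0],[220,-0.04,-0.581,0,0],[220,-0.04,-0.581,0,0],[220,-0.04,-0.581,0,0],[220,-0.04,-0.581,0,0],[220,-0.04,-0.581,0,0.048],[220,0,0,0,0.049]]'|grep -E "eef"
python3 -m pendant '[[220,0,0,0,0],[220,0,0,0,0]]'|grep -E "eef"
python3 - <<'E'
from h import *
to(549,9.2,181,np.radians(84))
E
```

```text
eef_pos: [549.7, 6.8, 217.1]
eef_pos: [549.4, 10.2, 218.1]
pos [549.4  10.2 218.1] yaw 84.17 shift [ 0.003 -0.013  0.463] turn 0.0009 t 18.5
```

Down to tip ~105, then use image code to check the tip against the gap.

```bash
python3 -m pendant '[[220,0.003,-0.013,0.25,0.001],[220,0,0,0.25,0],[220,0,0,0,0],[220,0,0,0,0]]'|grep -E "eef|ft"
python3 - <<'E'
from h import *
im=snap("q1");K,E=load("q1")
for X in([560,8,95],[565.2,8,95],[554.6,9.1,85]):print(proj(K,E,X).round(1))
g=cv2.cvtColor(im,cv2.COLOR_BGR2GRAY)
for c in (200,225,278): print(c,[int(v) for v in g[150:300:3,c-1:c+2].mean(1)])
E
```

```text
eef_pos: [549.8, 9.3, 179.5]
ft_force: [0.6, 0.1, -1.1]
[278.1 228.2]
[278.8 234.9]
[278.8 216.3]
200 [110, 110, 110, 110, 110, 206, 217, 217, 217, 217, 217, 218, 215, 35, 55, 216, 217, 217, 192, 120, 119, 118, 57, 30, 31, 37, 37, 38, 39, 39, 41, 53, 63, 63, 69, 123, 126, 126, 128, 129, 130, 128, 120, 86, 53, 18, 16, 10, 11, 10]
225 [110, 112, 111, 111, 111, 205, 216, 218, 217, 218, 217, 217, 216, 35, 55, 215, 217, 217, 199, 138, 120, 119, 56, 31, 30, 38, 41, 43, 43, 42, 41, 49, 81, 117, 118, 120, 116, 56, 57, 56, 56, 56, 53, 48, 35, 24, 14, 12, 17, 27]
278 [113, 112, 113, 113, 113, 206, 217, 217, 217, 218, 217, 217, 216, 35, 54, 216, 217, 217, 217, 217, 217, 217, 101, 32, 34, 36, 35, 34, 36, 35, 35, 35, 34, 67, 57, 52, 52, 51, 52, 52, 52, 53, 52, 53, 53, 52, 53, 52, 53, 52]
```

Run:
```python
from h import *
K,E=load("q1")
for z in(107,108.5,110):print(atz(K,E,(278,248.3),z).round(1))
im=cv2.cvtColor(cv2.imread("pics/q1.png"),cv2.COLOR_BGR2GRAY);print(im[236:262,278],im[236:262,285])
print(im[205:225,278], im[225:250,243])
```

```text
[570.1   6.9 107. ]
[569.4   7.  108.5]
[568.7   7.  110. ]
[ 33  36  36  37  35  35  35  35  35  36  35  36  38  67 103  80  56  56
  53  53  51  51  52  53  52  51] [34 34 35 35 35 36 36 34 36 37 34 36 37 51 63 56 52 52 51 52 54 54 53 53
 53 51]
[218 219 217 218 217 218 218 218 218 212 182 102  45  33  33  34  33  34
  35  34] [41 38 41 41 41 42 42 42 42 41 42 43 44 41 38 36 36 37 37 34 36 37 34 36
 46]
```

Run:
```python
from h import *
K,E=load("q1")
im=cv2.cvtColor(cv2.imread("pics/q1.png"),cv2.COLOR_BGR2GRAY)
print("    ",*range(225,337,6))
for r in range(228,272,2):print(r,*[f"{v:3d}" for v in im[r,225:337:6]])
print(cv2.imread("pics/q1.png")[[240,250,256],278])
for X in([575.7,40,85],[575.7,7,85],[565.2,8,95],[575.4,7,95],[568,7,108.5],[573,7,108.5]):print(X,proj(K,E,X).round(1))
```

```text
225 231 237 243 249 255 261 267 273 279 285 291 297 303 309 315 321 327 333
228  41  38  39  41  35  35  35  35  35  36  35  37  35  40  39  37  48  46  46
230  43  38  39  42  35  33  33  35  36  33  34  35  36  38  38  38  47  46  45
232  44  42  40  42  33  35  35  35  34  34  34  35  36  39  39  39  47  47  47
234  44  43  39  41  34  34  34  34  35  36  35  35  36  37  63  40  46  48  47
236  43  45  43  43  35  31  33  33  34  33  34  35  33  37  53  41  44  46  47
238  43  44  41  41  33  32  33  35  37  36  35  36  35  36  38  37  42  49  48
240  41  44  40  36  35  34  34  32  38  35  35  36  37  35  38  38  37  46  49
242  40  51  51  37  34  33  34  35  36  35  36  36  34  37  37  43  44  52  58
244  59 107 105  34  35  34  34  35  35  36  36  37  37  37  37  59 100 102 117
246  79 119 117  37  36  31  34  34  36  35  34  37  34  34  35  39 116 121 123
248 117 118 104  36  34  32  31  35  37  38  37  45  44  42  43  37 114 120 121
250 117 119  93  67  55  64  62  63  89 104  63  93  94  65  61  56 114 119 120
252 118 120  76  48  57  60  56  54  56  57  52  49  55  54  50 
[... 258 characters left out ...]
0  66  58  49  49  59  60  56  54  54  51  53  49  51  52  53  46  44  59  66
262  57  35  48  49  56  58  56  54  54  52  51  51  50  50  53  49  42  40  62
264  56  22  49  48  57  57  57  55  54  53  49  50  53  50  53  48  45  27  61
266  57  10  48  50  58  58  57  54  54  52  49  49  54  50  53  48  50  18  60
268  58   8  49  50  59  59  56  53  54  50  50  52  56  51  50  49  47  11  60
270  55  11  49  49  58  58  57  53  55  52  50  47  55  52  51  50  47  11  58
[[ 23  34  42]
 [ 66 100 122]
 [ 33  50  61]]
[575.7, 40, 85] [322.4 238.3]
[575.7, 7, 85] [279.  242.6]
[565.2, 8, 95] [278.8 234.9]
[575.4, 7, 95] [279.  247.9]
[568, 7, 108.5] [277.8 246.5]
[573, 7, 108.5] [278.6 253. ]
```

Run:
```python
from h import *
K,E=load("q1");im=cv2.imread("pics/q1.png").astype(int)
print([(r,*im[r,270:287].mean(0).round().astype(int)) for r in range(220,244,2)])
print(atz(K,E,(278,234.1),108.5).round(1),atz(K,E,(278,216.2),85).round(1))
```

```text
[(220, np.int64(35), np.int64(35), np.int64(33)), (222, np.int64(36), np.int64(36), np.int64(34)), (224, np.int64(36), np.int64(35), np.int64(34)), (226, np.int64(36), np.int64(35), np.int64(33)), (228, np.int64(36), np.int64(35), np.int64(33)), (230, np.int64(36), np.int64(35), np.int64(33)), (232, np.int64(34), np.int64(34), np.int64(34)), (234, np.int64(25), np.int64(34), np.int64(41)), (236, np.int64(21), np.int64(33), np.int64(40)), (238, np.int64(23), np.int64(35), np.int64(43)), (240, np.int64(23), np.int64(35), np.int64(43)), (242, np.int64(23), np.int64(35), np.int64(43))]
[558.9   8.1 108.5] [554.5   8.5  85. ]
```

```bash
python3 -m pendant '[[220,0,0,0.12,0],[220,0,0,0.06,0],[220,0,0,0,0]]'|grep -E "eef|ft"; python3 -m pendant '[[220,0,0,0.1,0],[220,0,0,0.08,0],[220,0,0,0,0]]'|grep -E "eef|ft"
```

```text
eef_pos: [549.1, 8.8, 163.9]
ft_force: [-0.2, -0.3, -0.2]
eef_pos: [549.0, 8.8, 149.3]
ft_force: [0.3, 0.2, -1.6]
```

```bash
python3 -m pendant '[[220,0,0,0.08,0],[220,0,0,0,0]]'|grep -E "eef|ft"; python3 -m pendant '[[220,0,0,0.06,0],[220,0,0,0,0]]'|grep -E "eef|ft"; python3 -m pendant '[[220,0,0,0.03,0],[220,0,0,0,0]]'|grep -E "eef|ft"
```

```text
eef_pos: [549.7, 8.8, 143.4]
ft_force: [-0.8, 0.3, -0.7]
eef_pos: [550.6, 8.8, 139.1]
ft_force: [4.0, -0.3, -2.0]
eef_pos: [551.0, 8.8, 137.1]
ft_force: [5.5, 0.3, 2.4]
```

```bash
python3 -m pendant '[[220,-0.02,0,0.02,0],[220,0,0,0,0]]'|grep -E "eef|ft"; python3 -m pendant '[[220,-0.02,0,0.03,0],[220,0,0,0,0]]'|grep -E "eef|ft"
```

```text
eef_pos: [551.7, 8.7, 135.1]
ft_force: [4.6, -0.3, 2.8]
eef_pos: [552.6, 8.6, 132.7]
ft_force: [2.1, -1.0, 5.1]
```

```bash
python3 -m pendant '[[220,-0.005,0,0.03,0],[220,0,0,0,0]]'|grep -E "eef|ft"; python3 -m pendant '[[220,0,0,0.03,0],[220,0,0,0,0]]'|grep -E "eef|ft"; python3 -m pendant '[[220,0,0,0.03,0],[220,0,0,0,0]]'|grep -E "eef|ft|width"
```

```text
eef_pos: [553.0, 8.5, 131.6]
ft_force: [-1.5, -0.6, 15.5]
eef_pos: [553.4, 8.5, 130.9]
ft_force: [-4.9, -0.4, 29.4]
eef_pos: [554.4, 8.5, 130.1]
ft_force: [-6.0, -0.4, 37.2]
width: 39.1
```

```bash
python3 -m pendant '[[220,0.015,0,-0.015,0],[220,0,0,0,0]]'|grep -E "eef|ft";  python3 -m pendant '[[220,0.015,0,-0.005,0],[220,0,0,0,0],[220,0,0,0,0]]'|grep -E "eef|ft|moment|grip"; python3 -c "
from workcell import ctrl;print(ctrl.state()['moment'])"
```

```text
eef_pos: [554.1, 8.6, 130.1]
ft_force: [0.2, -0.7, 24.8]
eef_pos: [554.0, 8.6, 130.1]
ft_force: [5.1, -0.9, 19.7]
gripper_force: 102.9
[-0.17631567 -0.50451425 -0.02686886]
```

```bash
python3 -m pendant '[[220,-0.013,0,0.006,0],[220,0,0,0,0],[220,0,0,0,0],[220,0,0,0,0]]'|grep -E "eef|ft|grip"
python3 - <<'E'
from h import *
im=snap("f1");s=ctrl.state();print(s["t"],s["tcp_rot"],s["ft_force"],s["width"])
K,E=load("f1")
print([proj(K,E,X).round() for X in([568,32,95],[575,32,95],[565.2,-17,95],[575,-17,95])])
g=cv2.cvtColor(im,cv2.COLOR_BGR2GRAY)
print("    ",*range(210,350,7))
for r in range(205,290,4):print(r,*[f"{v:3d}" for v in g[r,210:350:7]])
E
```

```text
eef_pos: [554.1, 8.5, 130.1]
ft_force: [0.6, -0.7, 25.6]
gripper_force: 103.9
22.975 [5.40208509e-02 9.98535950e-01 1.41086155e-04 2.77197380e-03] [-0.04303836 -0.66309096 24.22850106] 38.54964018441229
[array([321., 261.]), array([322., 272.]), array([237., 265.]), array([239., 280.])]
     210 217 224 231 238 245 252 259 266 273 280 287 294 301 308 315 322 329 336 343
205  21  21  22  24  21  22  22  24  22  22  22  22  20  21  23  21  22  21  23  21
209 142 142 142 141 141 142 140 141 140 140 142 142 142 172 169 171 171 170 170 170
213 227 227 227 226 227 227 227 227 226 226 226 226 227 227 226 227 227 226 227 226
217 227 227 227 227 227 226 226 226 227 227 226 227 227 227 227 227 226 227 227 226
221 226 226 227 227 226 222 227 227 227 226 226 227 227 227 226 227 227 227 226 227
225 127 160 159 130 128 149 159 226 215 167 146 226 227 226 227 227 227 227 227 226
229 127 127 128 126 128 128 126 128 126 126 127 128 160 227 226 227 227 227 227 226
233 128 128 129 126 126 127 128 127 127 128 127 127 128 128 222 227 227 226 227 226
237  57  55  55  55  56  59  56  56  57  60  56  57  58
[... 420 characters left out ...]
  56  56  50  47  39  39  50
261  42  43  58  39  54  58  64  62  61  59  56  58  58  54  59  53  43  63  62  41
265  44  44  61  17  53  59  63  62  60  60  56  55  59  56  54  57  52  63  66  42
269  49  54  61  12  53  61  63  62  60  60  56  55  56  54  56  55  54  48  68  72
273  14  59  62  20  53  60  63  63  59  59  56  54  53  57  55  53  57  20  67  25
277  12  61  61  39  54  63  63  62  58  60  56  54  53  55  56  54  53  10  67  53
281  12  62  58  50  58  62  63  62  61  59  58  54  53  56  54  53  50  19  66  67
285  20  60  43  53  57  62  65  63  59  58  57  55  51  57  54  54  52  34  66  67
289  46  60  20  54  59  62  62  61  59  58  56  55  54  56  58  53  53  45  58  66
```

```bash
python3 -c "
from workcell import workorder;print(workorder.job_done())"
```

```text
the job is handed in; nothing more can be done
None
```

I handed the job in at about 23 s: the gap measured about 21–22 mm, so one packer stands against the brick, and the wedge is jammed about 25 mm deep, still gripped and pressed down with about 25 N and almost no sideways force.

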